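# Mesh the drive gear with the gearmotor and hold it home

### The job

Lift the orange gear out of the wooden stand, turn it until its cross-shaped spline stem meshes with the cross-shaped socket on top of the gearmotor, and slide it down against the ejector spring until it is fully home, its disc flush on the socket's face. Finish while still holding the gear pressed home like this (do not let go: the spring would push it out again before a colleague can fit the retaining screw). Leave the blue gear, the solder spool and the multimeter where they are.

Things in the scene. Friction and masses are not known exactly. Their poses are not given: they have to be found in the camera images.
- orange_gear_mid (a point): Loose orange toothed gear, about 0.15 kg, 72 mm tall, upright at any yaw, stem down in either hole of the stand. This point: on its axis half-way up, z up. Heights from here: steel stem -36 to -8 mm, disc (82 mm across the teeth) -8 to +2 mm, boss +2 to +36 mm. The disc's underside rests on the stand.
- orange_gear_boss (a point): Centre of the orange gear's square boss, the part to grip: 26 x 26 mm, 34 mm tall, flat sides facing the gear's x and y. 19 mm above orange_gear_mid, 17 mm above the disc's top face.
- orange_gear_foot (a point): Lower end of the orange gear's stem, on its axis, 36 mm below orange_gear_mid. The stem is 28 mm long, in section a plus sign: two crossed bars, each 28 mm long and 8 mm thick, along the gear's x and y; the lowest 5 mm taper to ease entry.
- blue_gear_mid (a point): Bystander: loose blue gear of the same disc and boss (plain round stem) in the other hole of the stand; this point is on its axis, half-way up (36 mm below its top).
- stand: Fixed plywood stand, 90 mm (x) by 230 mm (y) by 45 mm tall, with two round holes 36 mm across, 60 mm either side of its centre along its y; origin at the centre of its underside. Either gear may be in either hole, and the stand on either side of the bench.
- socket (a point): Centre of the mouth of the fixed gearmotor's spline socket, z up, in a 62 mm square aluminium face 92 mm above the bench. The hole is a plus sign of two slots 30 x 10 mm along this frame's x and y (1 mm play each side); it does not turn. The stem fits in four yaws 90 degrees apart, to about 4 degrees. Fully home: disc flush on the face, orange_gear_mid 8 mm above this point.
- gearmotor: Gearmotor fixed to the bench, origin at the centre of its underside, 92 mm below the socket's mouth; same axes as socket. Green housing 110 mm square, 50 mm tall, the aluminium socket block 62 mm square on it; the dark motor, 46 mm across, sticks out 80 mm to +x, lower than the housing.
- ejector (a joint): Brass sprung pin, 11 mm across, in the middle of the socket; value = how far it is pushed down (m): 0 at rest, its top then 18 mm below the socket's mouth; 0.010 with the gear fully home; stop at 0.012. It pushes up with 3.5 N at rest and 7 N with the gear home, so a released gear rises about 10 mm.
- spool (a point): Bystander: loose spool of solder, 60 mm across, 40 mm tall, standing on end; this point is its centre.
- multimeter_mid (a point): Bystander: loose yellow multimeter lying flat, 130 mm (x) by 70 mm (y) by 32 mm tall; this point is its centre.
Mind the look-alikes: they are no part of the job. What is meant by the part that bears orange_gear_mid is not turquoise or white, and is the larger of those in its own colour.

How it is judged:
On the way, in this order (a step that is already met when the one before it is completed fails the run):
1. the orange gear is held with its stem clear above the stand (height (world z) of orange_gear_mid above 0.09 m and contact force between the fingers and orange_gear above 0.5 N), for 0.1 s.
2. the stem has meshed: at least 10 mm deep in the socket, upright and centred (z of orange_gear_mid in the frame of socket below 0.026 m and horizontal distance between orange_gear_mid and socket below 0.003 m and angle between orange_gear_mid's own z axis and vertical below 0.08 rad), for 0.1 s.
At the end, for the whole second after the job is handed in: The orange gear is meshed and pressed home, held still by the fingers: its disc within 2 mm of the socket's face, within 3 mm of its axis, tilted less than 0.06 rad, the ejector pushed down more than 8 mm, and the fingers bearing on the gear with more than 1 N (z of orange_gear_mid in the frame of socket between 0.005 and 0.01 m and horizontal distance between orange_gear_mid and socket below 0.003 m and angle between orange_gear_mid's own z axis and vertical below 0.06 rad and value of joint ejector above 0.008 m and contact force between the fingers and orange_gear above 1 N and linear speed of orange_gear below 0.02 m/s); the arm keeps its last pose, push and grip.
It fails at once if the blue gear is moved more than 30 mm (distance of blue_gear_mid from where it was at the start of the episode above 0.03 m).
It fails at once if the solder spool is moved more than 30 mm (distance of spool from where it was at the start of the episode above 0.03 m).
It fails at once if the multimeter is moved more than 30 mm (distance of multimeter_mid from where it was at the start of the episode above 0.03 m).
It also fails if it takes over 40 s, if anything falls off the work surface, if the arm or the gripper's body presses on something with over 40 N, if the wrist force passes 120 N, or if a joint passes its speed limit or range.

### The arm

A 6-joint arm with a two-finger parallel gripper is mounted at the origin on the work surface. World frame = base frame: x ahead of the robot, y to its left, z up, the work surface at z = 0. Lengths are in m, angles in rad, forces in N, time in s.
With the tool pointing down it reaches from about 0.3 to 0.875 m from the base axis. Payload 6.4 kg.
Tool frame: the origin (TCP) lies midway between the tips of the shut fingers; the grasp point (between the pads) lies ctrl.grip_point_offset behind it (ctrl.grip_point_offset is the distance from the TCP to the grasp point, in m); z points along the fingers, y is the direction in which the jaws open and shut (so a half turn about z gives the same grasp; the last joint's range is limited). The gripper opens to 85 mm and grips with 20 to 120 N. Pads are 22 mm wide; open, the fingers measure 114 mm over their backs; the gripper's body (76 mm by 85 mm) begins 54 mm behind the grasp point. The pads swing forward as they close: fully open they stand 13 mm farther back than shut.
Start: joints at [1.061, 0.181, 1.607, -0, 1.354, -0.206], TCP at [0.172, 0.549, 0.231] pointing down, gripper open.
Joint ranges: [-2.99, 2.99], [-0.89, 2.07], [0.3, 2.58], [-1.14, 4.28], [0, 2.63], [-3.12, 3.12]. Speed limits (rad/s): [2.57, 2.57, 3.01, 3.14, 3.14, 3.14].

### API

Orientations are given as a unit quaternion [w, x, y, z].
In Python, from bench import ctrl, viewer gives the robot as it stands.
- The arm moves only by the shell command python3 -m handwheel 'ROWS' [OPENING]. ROWS is JSON, a list of rows, each an object with "travel": the shift along the tool's x, y, z as a fraction of full scale, a list of three; "dr": the turn, a rotation vector about the tool's x, y, z as a fraction of full scale, a list of three. A call has 1 to 20 rows; each row shifts and turns the pose as measured when the row begins, along the tool's axes as they then stand; what a row does not reach is not made up. Full scale, the value 1, is 150 mm for a shift and 30 degrees for a turn. A row lasts 1/12 s, in which the tool goes at most 41.7 mm and 7.16 degrees, less where a joint would pass 70% of its speed; a pose out of reach is approached as far as the arm can. A call with a number of a shift or a turn outside -1 to 1 is refused whole. A call with a gripper value outside its range is refused whole. OPENING is the opening, from -1 (shut) to 1 (fully open), set as the call begins (- or left out, the last holds). The fingers move at their own pace and stop on an object; the grip force is fixed at half the most. Time passes only in rows, so rows that do not move let the fingers close. It gives the time, the measured TCP pose, the force and the opening at its end, in the units of the state.
- ctrl.get_obs(): the state, without advancing time (a new reading comes with each control period).
- viewer.camera(name): name is "side" or "top" or "wrist"; returns the picture (480x640x3 uint8, red, green, blue); there is no depth.
- viewer.get_calibration(name): a dict with "camera_matrix" (3x3 intrinsics, pixels), "k1" (the pictures are not rectified: a ray, as slopes to the right and down, at radius r is drawn at 1 + k1 r^2 times it, then the intrinsics apply), "R" (3x3) and "t" (3): a world point X has camera coordinates R X + t. Camera axes: x right, y down, z forward; pixel columns grow to the right and rows downward; lengths in m; the calibration is good to about 2 mm. A picture is of the moment at which its call begins: read the wrist's pose just before it. get_calibration takes no time and is no camera call; for the wrist camera it gives the pose at the moment of the call.
- ctrl.hand_in(): hands the job in, once; it reports no verdict.
The state is a dict: "time_s": time; "q": joint angles; "dq": joint speeds; "joint_efforts": joint torques, N m; "eef_pos": TCP position; "eef_rot": TCP orientation; "wrist_force": force on the tool from outside, world axes, zero at the start; "torque": the same for the moment, N m; "opening": opening from 0.0 (shut) to 1.0 (fully open).
Only numpy, scipy, OpenCV 4.12 (cv2) and the standard library are available. Lean on these libraries where they do the work, as an engineer would, in place of code of your own. Each camera call takes 0.05 s, during which the arm holds its last target. There are 200 camera calls.

## Working session

There is one attempt and no reset: what is moved stays moved. The work goes in short steps, Python scripts to look and compute and a shell command to move; the robot and the scene stay as the last step left them, time stands still between calls to the robot, and variables do not carry over. Pictures are saved under pics/ and viewed, about 8 in all and at most 12, crops included, and the job is handed in when it is done.

```bash
mkdir -p pics; ls
python3 - <<'E'
from bench import ctrl, viewer
import cv2,numpy as np
o=ctrl.get_obs();print({k:np.round(v,3).tolist() for k,v in o.items()},ctrl.grip_point_offset)
for n in("top","side"):
    cv2.imwrite(f"pics/{n}0.png",viewer.camera(n)[:,:,::-1]); c=viewer.get_calibration(n); print(n,c)
E
```

```text
pics
{'time_s': 0.0, 'q': [1.061, 0.182, 1.608, 0.0, 1.354, -0.206], 'dq': [0.001, -0.0, 0.003, -0.0, -0.002, 0.001], 'joint_efforts': [-0.001, -44.487, -35.133, -0.0, 0.009, 0.0], 'eef_pos': [0.172, 0.548, 0.23], 'eef_rot': [-0.0, 0.151, 0.988, -0.001], 'wrist_force': [0.179, 0.095, 1.3], 'torque': [0.024, 0.034, 0.003], 'opening': 1.0} 0.0187
top {'camera_matrix': array([[506.00104337,   0.        , 320.65065417],
       [  0.        , 506.00104337, 237.28050932],
       [  0.        ,   0.        ,   1.        ]]), 'k1': -0.08471837466758389, 'R': array([[-0.00420598, -0.99975088, -0.02192019],
       [-0.98900637,  0.00739892, -0.14768772],
       [ 0.14781311,  0.02105803, -0.9887911 ]]), 't': array([0.00514295, 0.57679464, 0.79652646])}
side {'camera_matrix': array([[506.18093119,   0.        , 316.20754206],
       [  0.        , 506.18093119, 240.43458155],
       [  0.        ,   0.        ,   1.        ]]), 'k1': 0.0133997425647127, 'R': array([[ 0.97908075, -0.20261052, -0.01870449],
       [-0.12185002, -0.51022342, -0.85136634],
       [ 0.16295231,  0.83583554, -0.52423802]]), 't': array([-0.54387989,  0.13365874,  0.78793574])}
```

View pics/top0.png

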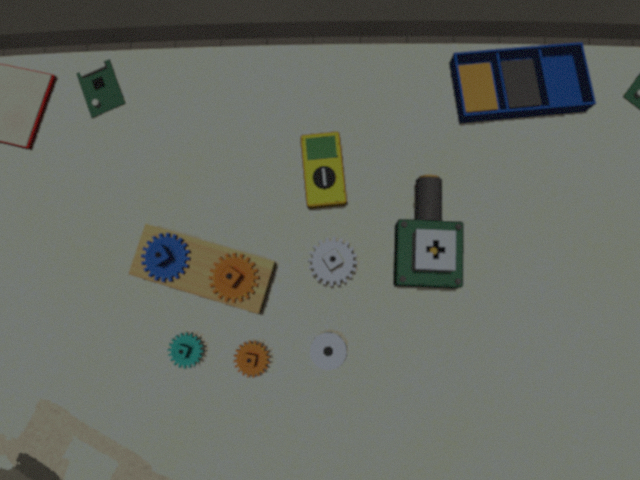

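View pics/side0.png

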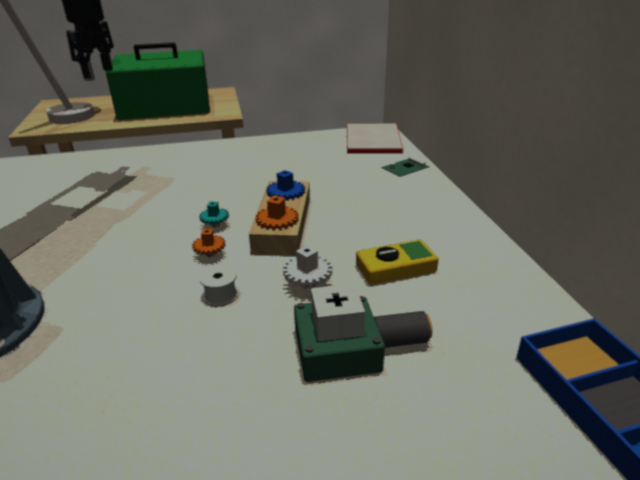

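Candidates in the top view are large orange (234,277), small orange (253,358), turquoise (187,350), white (333,262) and blue (165,257). I choose the large orange one in the stand and check it in a close crop.

```bash
cat > h.py <<'E'
import numpy as np,cv2
from bench import ctrl, viewer
def D(c): return np.array([c["k1"],0,0,0,0.])
def back(c,uv,z):
    p=cv2.undistortPoints(np.array(uv,float).reshape(-1,1,2),c["camera_matrix"],D(c),None,None)[:,0] if 0 else cv2.undistortPointsIter(np.array(uv,float).reshape(-1,1,2),c["camera_matrix"],D(c),None,None,(3,50,1e-10))[:,0]
    d=np.c_[p,np.ones(len(p))]@c["R"]; o=-c["R"].T@c["t"]
    return o+d*((z-o[2])/d[:,2:])
def proj(c,X):
    return cv2.projectPoints(np.array(X,float).reshape(-1,1,3),cv2.Rodrigues(c["R"])[0],c["t"],c["camera_matrix"],D(c))[0][:,0]
E
python3 - <<'E'
from h import *
im=cv2.imread("pics/top0.png")
a=cv2.resize(im[237:317,194:274],(400,400),interpolation=cv2.INTER_CUBIC)
b=cv2.resize(im[210:290,395:475],(400,400),interpolation=cv2.INTER_CUBIC)
cv2.imwrite("pics/c1.png",cv2.convertScaleAbs(np.hstack([a,b]),alpha=1.6))
c=viewer.get_calibration("top")
print(back(c,[[234,277]],.055),back(c,[[435,250]],.092))
E
```

```text
[[0.51072977 0.14278284 0.055     ]] [[ 0.54815834 -0.17692362  0.092     ]]
```

View pics/c1.png

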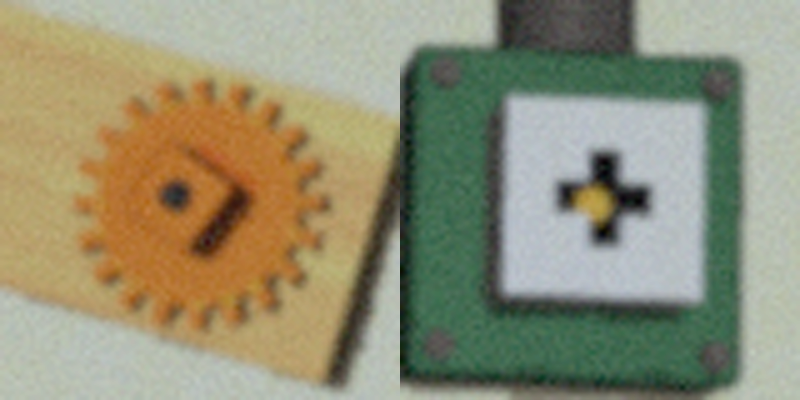

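```bash
R='{"travel":[-0.2,-0.13,-0.03],"dr":[0,0,0.07]}'; python3 -m handwheel '[{"travel":[-0.2,-0.13,-0.03],"dr":[0,0,0.07]},{"travel":[-0.2,-0.13,-0.03],"dr":[0,0,0]},{"travel":[-0.2,-0.13,-0.03],"dr":[0,0,0]},{"travel":[-0.2,-0.13,-0.03],"dr":[0,0,0]},{"travel":[-0.2,-0.13,-0.03],"dr":[0,0,0]},{"travel":[-0.2,-0.13,-0.03],"dr":[0,0,0]},{"travel":[-0.2,-0.13,-0.03],"dr":[0,0,0]},{"travel":[-0.2,-0.13,-0.03],"dr":[0,0,0]},{"travel":[-0.2,-0.13,-0.03],"dr":[0,0,0]},{"travel":[0,0,0],"dr":[0,0,0]}]'
python3 - <<'E'
from h import *
from scipy.spatial.transform import Rotation as Ro
o=ctrl.get_obs();c=viewer.get_calibration("wrist")
q=o["eef_rot"];T=Ro.from_quat([*q[1:],q[0]]).as_matrix()
print(c, o["time_s"],o["eef_pos"],q); print(T.round(3)); C=-c["R"].T@c["t"]
print("cam in tool",T.T@(C-o["eef_pos"]),(T.T@c["R"].T).round(3))
print(proj(c,[[.511,.143,.055],[.548,-.177,.092]]))
E
```

```text
time_s: 0.93
eef_pos: [0.3727, 0.2821, 0.2676]
eef_rot: [-0.002, 0.166, 0.986, -0.004]
wrist_force: [0.2, 0.0, 0.1]
opening: 0.993
{'camera_matrix': array([[331.45795072,   0.        , 317.94755612],
       [  0.        , 331.45795072, 242.07541673],
       [  0.        ,   0.        ,   1.        ]]), 'k1': -0.03652442553653227, 'R': array([[ 0.32922345,  0.94420303, -0.00962069],
       [ 0.9020363 , -0.31147573,  0.29885344],
       [ 0.27918172, -0.10706777, -0.95425052]]), 't': array([-0.38560617, -0.29815438,  0.33969193])} 0.9333 [0.37267414 0.28205684 0.26761057] [-0.00224955  0.1662955   0.98606413 -0.00427416]
[[-0.945  0.328 -0.006]
 [ 0.328  0.945 -0.008]
 [ 0.003 -0.009 -1.   ]]
cam in tool [ 0.07645476 -0.00066463 -0.14170531] [[-0.001 -0.953 -0.302]
 [ 1.    -0.001 -0.001]
 [ 0.    -0.302  0.953]]
[[252.03277826 349.18718146]
 [ 38.97023678 450.47616298]]
```

```bash
python3 -m handwheel '[{"travel":[-0.17,-0.14,0],"dr":[0,0,0.2]},{"travel":[-0.17,-0.14,0],"dr":[0,0,0.2]},{"travel":[-0.17,-0.14,0],"dr":[0,0,0.2]},{"travel":[-0.15,-0.14,0],"dr":[0,0,0.1]},{"travel":[0,0,0],"dr":[0,0,0]},{"travel":[0,0,0],"dr":[0,0,0]}]'
python3 - <<'E'
from h import *
c=viewer.get_calibration("wrist");im=viewer.camera("wrist");np.save("w1.npy",c)
cv2.imwrite("pics/w1.png",im[:,:,::-1])
print(proj(c,[[.511,.143,.055],[.548,-.177,.092]]))
E
```

```text
time_s: 1.43
eef_pos: [0.421, 0.1564, 0.2666]
eef_rot: [-0.003, 0.353, 0.936, -0.005]
wrist_force: [-0.4, 0.4, -0.0]
opening: 0.999
[[363.22215259 276.18568487]
 [192.04667664 456.44166966]]
```

View pics/w1.png

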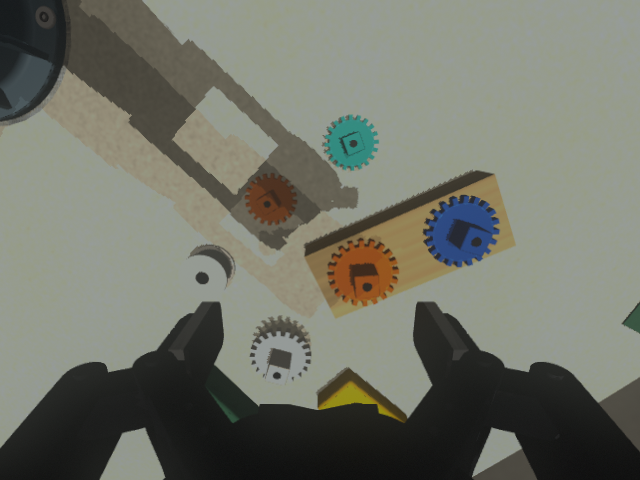

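```bash
cat >> h.py <<'E'
def ortho(c,im,cx,cy,z,half=.05,n=400):
    # row0 = +x (max), col0 = +y (max)
    s=np.linspace(half,-half,n); Y,X=np.meshgrid(cy+s,cx+s)
    p=proj(c,np.c_[X.ravel(),Y.ravel(),np.full(X.size,z)]).astype(np.float32).reshape(n,n,2)
    return cv2.remap(im,p[...,0],p[...,1],cv2.INTER_CUBIC)
E
python3 - <<'E'
from h import *
cx,cy=.511,.143
w=np.load("w1.npy",allow_pickle=True).item();iw=cv2.imread("pics/w1.png")
t=viewer.get_calibration("top");it=cv2.imread("pics/top0.png")
out=[]
for c,im in((w,iw),(t,it)):
    a=ortho(c,im,cx,cy,.055);b=ortho(c,im,cx,cy,.089)
    hsv=cv2.cvtColor(a,cv2.COLOR_BGR2HSV); m=cv2.inRange(hsv,(4,150,40),(15,255,255))
    n,l,s,ce=cv2.connectedComponentsWithStats(m);k=1+s[1:,4].argmax()
    cs=max(cv2.findContours((l==k).astype(np.uint8),0,2)[0],key=cv2.contourArea)
    (u,v),r=cv2.minEnclosingCircle(cs); e=.05-np.array([v,u])*.1/399
    print("centre",cx+e[0],cy+e[1],"r",r*.1/399)
    out.append(np.hstack([a,b]))
g=cv2.convertScaleAbs(np.vstack(out),alpha=1.7)
cv2.imwrite("pics/o1.png",cv2.resize(g,(600,600)))
E
```

```text
centre 0.5082431077694236 0.14462907268170425 r 0.041333849149240286
centre 0.5107165383551653 0.1493078801434739 r 0.03945377894810268
```

View pics/o1.png

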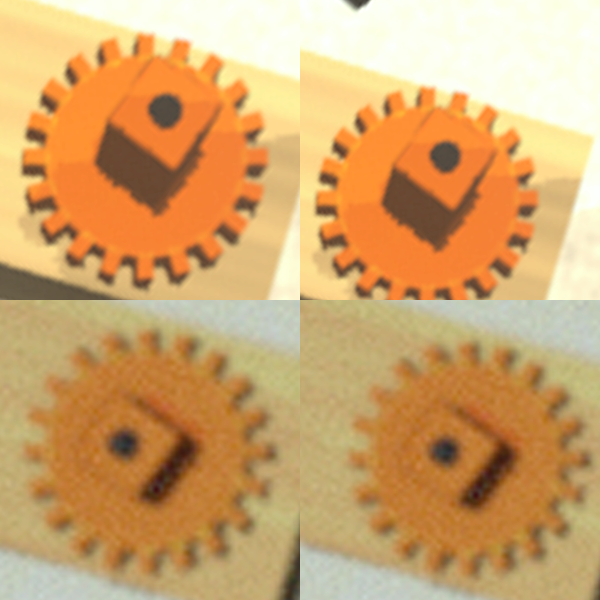

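```bash
cat >> h.py <<'E'
from scipy.spatial.transform import Rotation as Ro
def need(p,yaw):
    """total travel (units) and dr (units) to TCP at p, tool down with tool y at yaw deg (mod 180)"""
    o=ctrl.get_obs();q=o["eef_rot"];T=Ro.from_quat([*q[1:],q[0]])
    y=T.as_matrix()[:,1];cur=np.degrees(np.arctan2(y[1],y[0]))
    a=np.radians(cur+(yaw-cur+90)%180-90); yy=np.array([np.cos(a),np.sin(a),0]);z=np.array([0,0,-1.])
    G=Ro.from_matrix(np.c_[np.cross(yy,z),yy,z])
    print("t",o["time_s"],"tcp",o["eef_pos"].round(4),"yaw",cur.round(2),"F",np.round(o["wrist_force"],1),"M",np.round(o["torque"],2),"open",round(float(o["opening"]),3))
    print("travel",(T.inv().apply(np.array(p)-o["eef_pos"])/.15).round(4),"dr",(np.degrees((T.inv()*G).as_rotvec())/30).round(4))
E
python3 -c "
from h import *
need((.509,.1445,.13),51.4)"
```

```text
t 1.4833 tcp [0.4209 0.1567 0.2665] yaw 48.69 F [-0.6 -0.9  0.2] M [ 0.02 -0.07  0.02] open 1.005
travel [-0.496   0.3367  0.9057] dr [-0.0212 -0.0033 -0.0902]
```

```bash
python3 -m handwheel '[{"travel":[-0.12,0.08,0.15],"dr":[-0.02,0,-0.09]},{"travel":[-0.12,0.08,0.15],"dr":[0,0,0]},{"travel":[-0.12,0.08,0.15],"dr":[0,0,0]},{"travel":[-0.12,0.08,0.15],"dr":[0,0,0]},{"travel":[0,0,0.15],"dr":[0,0,0]},{"travel":[0,0,0.1],"dr":[0,0,0]},{"travel":[0,0,0],"dr":[0,0,0]}]'; python3 -c "
from h import *
need((.509,.1445,.057),51.4)"
```

```text
time_s: 2.07
eef_pos: [0.5102, 0.1582, 0.1352]
eef_rot: [0.001, 0.322, 0.947, 0.003]
wrist_force: [-0.5, 0.3, -0.8]
opening: 0.997
t 2.0667 tcp [0.5102 0.1582 0.1352] yaw 52.42 F [-0.5  0.3 -0.8] M [ 0.02  0.02 -0.01] open 0.997
travel [-0.0489 -0.0805  0.5209] dr [0.0114 0.0015 0.0339]
```

```bash
python3 -m handwheel '[{"travel":[-0.05,-0.08,0],"dr":[0.01,0,0.03]},{"travel":[0,0,0],"dr":[0,0,0]},{"travel":[0,0,0],"dr":[0,0,0]}]'
python3 - <<'E'
from h import *
need((.509,.1445,.057),51.4)
c=viewer.get_calibration("wrist");im=viewer.camera("wrist")[:,:,::-1].copy()
cv2.imwrite("pics/w2.png",im)
a=ortho(c,im,.509,.1445,.055);b=ortho(c,im,.509,.1445,.089)
cv2.imwrite("pics/o2.png",cv2.convertScaleAbs(np.hstack([a,b]),alpha=1.5))
E
```

```text
time_s: 2.32
eef_pos: [0.5072, 0.1464, 0.1351]
eef_rot: [-0.001, 0.327, 0.945, -0.0]
wrist_force: [-0.2, 0.7, 0.6]
opening: 1.0
t 2.3167 tcp [0.5072 0.1464 0.1351] yaw 51.78 F [-0.2  0.7  0.6] M [ 0.   -0.01 -0.06] open 1.0
travel [-0.0182 -0.0016  0.5204] dr [-0.0022 -0.0031  0.0125]
```

View pics/o2.png

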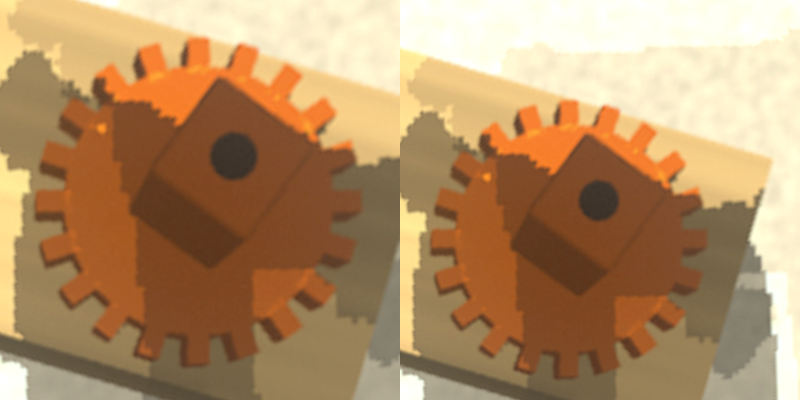

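```bash
python3 -m handwheel '[{"travel":[-0.018,0,0.1],"dr":[0,0,0]},{"travel":[0,0,0.15],"dr":[0,0,0]},{"travel":[0,0,0.15],"dr":[0,0,0]},{"travel":[0,0,0.09],"dr":[0,0,0]},{"travel":[0,0,0.03],"dr":[0,0,0]},{"travel":[0,0,0],"dr":[0,0,0]},{"travel":[0,0,0],"dr":[0,0,0]}]'; python3 -c "
from h import *
need((.509,.1445,.057),51.4)"
```

```text
time_s: 2.95
eef_pos: [0.5169, 0.1466, 0.0653]
eef_rot: [0.008, 0.327, 0.945, 0.004]
wrist_force: [0.1, 0.5, -0.1]
opening: 0.996
t 2.95 tcp [0.5169 0.1466 0.0653] yaw 51.88 F [ 0.1  0.5 -0.1] M [0.03 0.04 0.01] open 0.996
travel [ 0.0335 -0.0439  0.0541] dr [0.0243 0.0252 0.0158]
```

```bash
python3 -m handwheel '[{"travel":[0.033,-0.044,0.02],"dr":[0.024,0.025,0.016]},{"travel":[0,0,0.034],"dr":[0,0,0]},{"travel":[0,0,0],"dr":[0,0,0]},{"travel":[0,0,0],"dr":[0,0,0]}]'; python3 -c "
from h import *
need((.509,.1445,.057),51.4)"
```

```text
time_s: 3.28
eef_pos: [0.5108, 0.1446, 0.0604]
eef_rot: [0.002, 0.331, 0.944, 0.001]
wrist_force: [-0.3, 0.4, 0.3]
opening: 1.0
t 3.2833 tcp [0.5108 0.1446 0.0604] yaw 51.36 F [-0.3  0.4  0.3] M [-0.03 -0.05  0.02] open 1.0
travel [ 0.0093 -0.008   0.0225] dr [ 0.0062  0.007  -0.0014]
```

```bash
python3 -m handwheel '[{"travel":[0.009,-0.008,0.022],"dr":[0.006,0.007,0]},{"travel":[0,0,0],"dr":[0,0,0]},{"travel":[0,0,0],"dr":[0,0,0]}]'; python3 -c "
from h import *
need((.509,.1445,.057),51.4)"; python3 -m handwheel '[{"travel":[0,0,0],"dr":[0,0,0]},{"travel":[0,0,0],"dr":[0,0,0]},{"travel":[0,0,0],"dr":[0,0,0]},{"travel":[0,0,0],"dr":[0,0,0]},{"travel":[0,0,0],"dr":[0,0,0]},{"travel":[0,0,0],"dr":[0,0,0]},{"travel":[0,0,0],"dr":[0,0,0]},{"travel":[0,0,0],"dr":[0,0,0]},{"travel":[0,0,0],"dr":[0,0,0]},{"travel":[0,0,0],"dr":[0,0,0]}]' -1
python3 -c "
from h import *
need((.509,.1445,.057),51.4)"
```

```text
time_s: 3.53
eef_pos: [0.5095, 0.1445, 0.0576]
eef_rot: [0.001, 0.331, 0.944, 0.0]
wrist_force: [1.3, 0.6, 0.3]
opening: 1.0
t 3.5333 tcp [0.5095 0.1445 0.0576] yaw 51.36 F [1.3 0.6 0.3] M [ 0.01  0.02 -0.01] open 1.0
travel [ 0.0027 -0.0022  0.0041] dr [ 0.0017  0.0017 -0.0014]
time_s: 4.37
eef_pos: [0.5099, 0.1445, 0.0579]
eef_rot: [0.001, 0.331, 0.944, 0.0]
wrist_force: [0.3, -0.4, 1.0]
opening: 0.296
t 4.3667 tcp [0.5099 0.1445 0.0579] yaw 51.36 F [ 0.3 -0.4  1. ] M [-0.    0.01 -0.02] open 0.296
travel [ 0.0046 -0.0039  0.0059] dr [ 0.0024  0.0024 -0.0013]
```

```bash
python3 -m handwheel '[{"travel":[0,0,-0.05],"dr":[0,0,0]},{"travel":[0,0,-0.1],"dr":[0,0,0]},{"travel":[0,0,-0.15],"dr":[0,0,0]},{"travel":[0,0,-0.15],"dr":[0,0,0]},{"travel":[0,0,-0.15],"dr":[0,0,0]},{"travel":[0,0,-0.15],"dr":[0,0,0]},{"travel":[0,0,-0.1],"dr":[0,0,0]},{"travel":[0,0,0],"dr":[0,0,0]},{"travel":[0,0,0],"dr":[0,0,0]}]'
python3 - <<'E'
from h import *
cx,cy=.548,-.177
need((cx,cy,.2),0)
t=viewer.get_calibration("top");it=cv2.imread("pics/top0.png")
s=viewer.get_calibration("side");si=cv2.imread("pics/side0.png")
a=[cv2.convertScaleAbs(ortho(c,i,cx,cy,.092,.04),alpha=1.3) for c,i in((t,it),(s,si))]
cv2.imwrite("pics/o3.png",np.hstack(a))
E
```

```text
time_s: 5.12
eef_pos: [0.5055, 0.1443, 0.19]
eef_rot: [-0.004, 0.331, 0.944, -0.001]
wrist_force: [0.6, -0.2, -1.6]
opening: 0.296
t 5.1167 tcp [0.5055 0.1443 0.19  ] yaw 51.36 F [ 0.6 -0.2 -1.6] M [-0.03  0.    0.04] open 0.296
travel [-1.5586 -1.4967 -0.0684] dr [-0.014  -0.0062  1.7121]
```

View pics/o3.png

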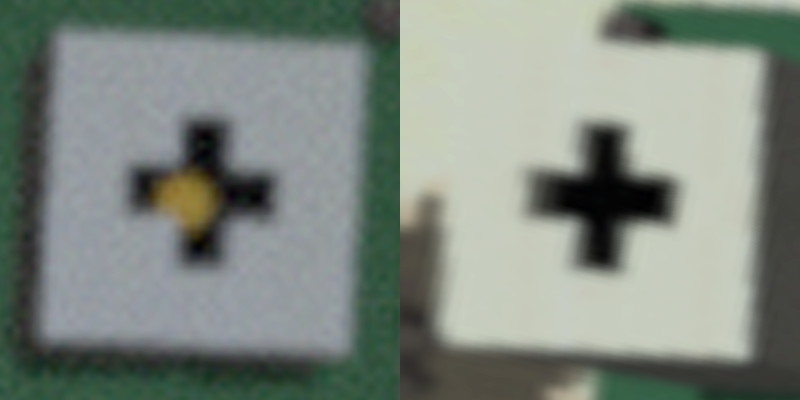

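```bash
python3 -m handwheel '[{"travel":[-0.1,-0.1,0],"dr":[-0.01,0,0]},{"travel":[-0.17,-0.16,0],"dr":[0,0,0]},{"travel":[-0.17,-0.16,0],"dr":[0,0,0]},{"travel":[-0.17,-0.16,0],"dr":[0,0,0]},{"travel":[-0.17,-0.16,0],"dr":[0,0,0]},{"travel":[-0.17,-0.16,0],"dr":[0,0,0]},{"travel":[-0.17,-0.16,0],"dr":[0,0,0]},{"travel":[-0.17,-0.16,0],"dr":[0,0,0]},{"travel":[-0.17,-0.16,0],"dr":[0,0,0]},{"travel":[-0.08,-0.08,0],"dr":[0,0,0]},{"travel":[0,0,0],"dr":[0,0,-0.2]},{"travel":[0,0,0],"dr":[0,0,-0.2]},{"travel":[0,0,0],"dr":[0,0,-0.2]},{"travel":[0,0,0],"dr":[0,0,-0.2]},{"travel":[0,0,0],"dr":[0,0,-0.2]},{"travel":[0,0,0],"dr":[0,0,-0.2]},{"travel":[0,0,0],"dr":[0,0,0]},{"travel":[0,0,0],"dr":[0,0,0]}]'
python3 - <<'E'
from h import *
need((.549,-.1775,.17),87.6)
E
```

```text
time_s: 6.62
eef_pos: [0.5348, -0.1814, 0.1565]
eef_rot: [-0.022, 0.01, 1.0, 0.012]
wrist_force: [0.3, 0.1, -1.7]
opening: 0.295
t 6.6167 tcp [ 0.5348 -0.1814  0.1565] yaw 88.83 F [ 0.3  0.1 -1.7] M [ 0.01 -0.03  0.01] open 0.295
travel [-0.0898  0.0298 -0.0935] dr [ 0.0424 -0.0843  0.0421]
```

```bash
python3 -m handwheel '[{"travel":[-0.09,0.03,-0.09],"dr":[0.042,-0.084,0.042]},{"travel":[0,0,0],"dr":[0,0,0]},{"travel":[0,0,0],"dr":[0,0,0]}]'
python3 - <<'E'
from h import *
need((.549,-.1775,.14),87.6)
E
```

```text
time_s: 6.87
eef_pos: [0.547, -0.1765, 0.1659]
eef_rot: [-0.003, 0.025, 1.0, 0.001]
wrist_force: [-0.6, -0.2, -1.9]
opening: 0.299
t 6.8667 tcp [ 0.547  -0.1765  0.1659] yaw 87.09 F [-0.6 -0.2 -1.9] M [ 0.01  0.06 -0.02] open 0.299
travel [-0.0145 -0.0063  0.1726] dr [ 0.0051 -0.0107 -0.017 ]
```

```bash
python3 -m handwheel '[{"travel":[-0.015,-0.006,0.05],"dr":[0.005,-0.01,-0.017]},{"travel":[0,0,0.06],"dr":[0,0,0]},{"travel":[0,0,0.04],"dr":[0,0,0]},{"travel":[0,0,0],"dr":[0,0,0]},{"travel":[0,0,0],"dr":[0,0,0]}]'
python3 - <<'E'
from h import *
need((.549,-.1775,.14),87.6)
for n in("side","wrist","top"):
    c=viewer.get_calibration(n);im=viewer.camera(n)[:,:,::-1];cv2.imwrite(f"pics/{n}3.png",im)
    if n=="side":
        u=proj(c,[[.549,-.1775,.12]])[0].astype(int);print(u)
        A=cv2.resize(im[u[1]-60:u[1]+60,u[0]-60:u[0]+60],(480,480),interpolation=cv2.INTER_CUBIC)
    if n=="wrist": B=im
cv2.imwrite("pics/c3.png",cv2.convertScaleAbs(cv2.resize(np.hstack([A,cv2.resize(B,(640,480))]),(800,343)),alpha=1.3))
E
```

```text
time_s: 7.28
eef_pos: [0.5469, -0.1774, 0.1379]
eef_rot: [-0.003, 0.022, 1.0, 0.001]
wrist_force: [-0.0, 0.5, -1.9]
opening: 0.298
t 7.2833 tcp [ 0.5469 -0.1774  0.1379] yaw 87.52 F [-0.   0.5 -1.9] M [-0.   -0.02  0.  ] open 0.298
travel [-0.0139 -0.0002 -0.0139] dr [ 0.0045 -0.0119 -0.0026]
[336 282]
```

View pics/c3.png

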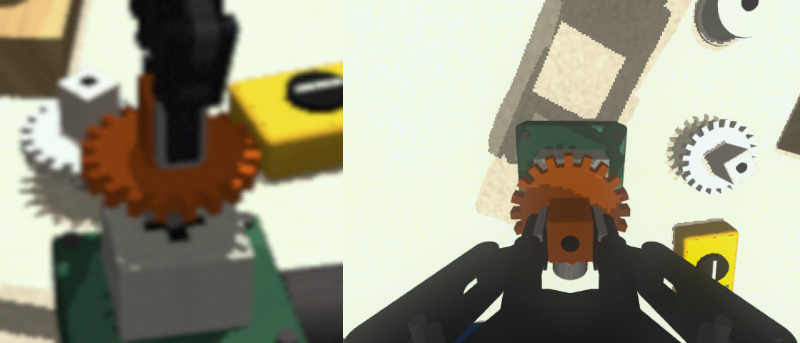

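Run:
```python
from h import *
c=viewer.get_calibration("wrist");im=cv2.imread("pics/wrist3.png")
cx,cy=.549,-.1775
a=[cv2.resize(cv2.convertScaleAbs(ortho(c,im,cx,cy,z,h),alpha=1.5),(n,n)) for z,h,n in((.169,.02,260),(.135,.05,260),(.092,.06,260))]
cv2.imwrite("pics/o4.png",np.hstack(a))
```

```text
(no output)
```

View pics/o4.png

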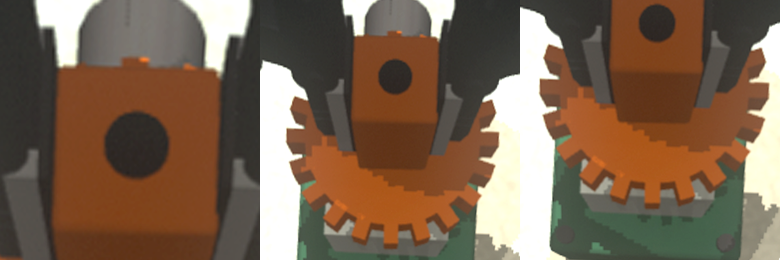

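```bash
python3 -m handwheel '[{"travel":[0,0,-0.1],"dr":[0,0,0.03]},{"travel":[0,0,-0.1],"dr":[0,0,0]},{"travel":[-0.15,0,0],"dr":[0,0,0]},{"travel":[-0.2,0,0],"dr":[0,0,0]},{"travel":[-0.15,0,0],"dr":[0,0,0]},{"travel":[0,0,0],"dr":[0,0,0]},{"travel":[0,0,0],"dr":[0,0,0]},{"travel":[0,0,0],"dr":[0,0,0]}]'
python3 - <<'E'
from h import *
need((.549,-.1775,.14),86.6)
c=viewer.get_calibration("wrist");o=ctrl.get_obs();im=viewer.camera("wrist")[:,:,::-1].copy();cv2.imwrite("pics/w5.png",im)
p=o["eef_pos"]
a=cv2.convertScaleAbs(ortho(c,im,.549,-.1775,.092,.04),alpha=1.2)
b=cv2.convertScaleAbs(ortho(c,im,p[0],p[1],p[2]+.031,.02),alpha=1.5)
cv2.imwrite("pics/o5.png",np.hstack([a,b]))
E
```

```text
time_s: 8.1
eef_pos: [0.6258, -0.183, 0.1727]
eef_rot: [-0.001, 0.03, 1.0, 0.0]
wrist_force: [0.1, 0.5, -2.7]
opening: 0.294
t 8.1 tcp [ 0.6258 -0.183   0.1727] yaw 86.53 F [ 0.1  0.5 -2.7] M [-0.02 -0.01 -0.01] open 0.294
travel [0.5127 0.0054 0.2185] dr [-0.0001 -0.0029 -0.0024]
```

View pics/o5.png

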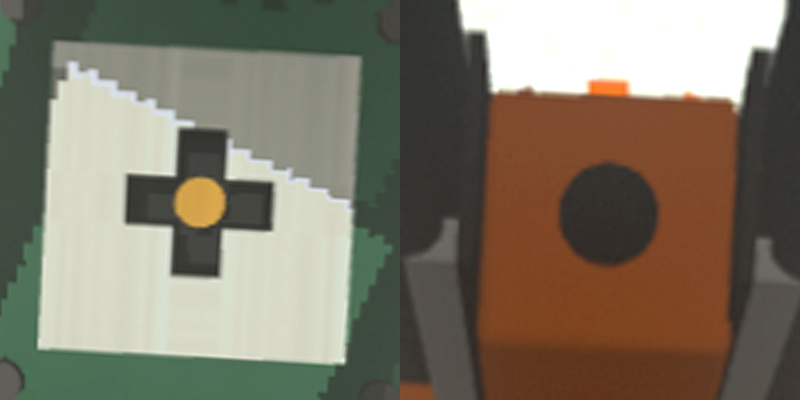

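```bash
python3 -m handwheel '[{"travel":[0.15,0,0],"dr":[0,0,0.028]},{"travel":[0.2,0,0],"dr":[0,0,0]},{"travel":[0.1,0,0],"dr":[0,0,0]},{"travel":[0.05,0,0],"dr":[0,0,0]},{"travel":[0,0,0],"dr":[0,0,0]},{"travel":[0,0,0],"dr":[0,0,0]}]'
python3 - <<'E'
from h import *
need((.5495,-.1766,.14),85.7)
E
```

```text
time_s: 8.65
eef_pos: [0.5427, -0.1763, 0.1719]
eef_rot: [-0.002, 0.039, 0.999, 0.001]
wrist_force: [-0.3, -0.5, -2.5]
opening: 0.295
t 8.65 tcp [ 0.5427 -0.1763  0.1719] yaw 85.57 F [-0.3 -0.5 -2.5] M [ 0.04 -0.01  0.01] open 0.295
travel [-0.0463  0.0014  0.2123] dr [ 0.0016 -0.009  -0.0045]
```

```bash
python3 -m handwheel '[{"travel":[-0.046,0,0],"dr":[0,-0.009,-0.004]},{"travel":[0,0,0.08],"dr":[0,0,0]},{"travel":[0,0,0.08],"dr":[0,0,0]},{"travel":[0,0,0.04],"dr":[0,0,0]},{"travel":[0,0,0],"dr":[0,0,0]},{"travel":[0,0,0],"dr":[0,0,0]}]'
python3 - <<'E'
from h import *
need((.5495,-.1766,.14),85.7)
E
```

```text
time_s: 9.15
eef_pos: [0.5517, -0.1771, 0.138]
eef_rot: [0.001, 0.037, 0.999, 0.0]
wrist_force: [-0.6, 0.3, -1.4]
opening: 0.298
t 9.15 tcp [ 0.5517 -0.1771  0.138 ] yaw 85.71 F [-0.6  0.3 -1.4] M [ 0.03 -0.   -0.07] open 0.298
travel [ 0.0151  0.0019 -0.0136] dr [0.0018 0.0021 0.0003]
```

Now trim the lateral offset and creep down into the mouth.

```bash
python3 -m handwheel '[{"travel":[0.015,0.002,0],"dr":[0.002,0.002,0]},{"travel":[0,0,0],"dr":[0,0,0]},{"travel":[0,0,0],"dr":[0,0,0]}]'; python3 -c "
from h import *
need((.5495,-.1766,.13),85.7)"; python3 -m handwheel '[{"travel":[0,0,0.02],"dr":[0,0,0]},{"travel":[0,0,0.02],"dr":[0,0,0]},{"travel":[0,0,0.02],"dr":[0,0,0]},{"travel":[0,0,0],"dr":[0,0,0]},{"travel":[0,0,0],"dr":[0,0,0]}]'; python3 -c "
from h import *
need((.5495,-.1766,.125),85.7)"
```

```text
time_s: 9.4
eef_pos: [0.5491, -0.1762, 0.1369]
eef_rot: [-0.001, 0.037, 0.999, 0.0]
wrist_force: [-0.5, -0.4, -2.9]
opening: 0.296
t 9.4 tcp [ 0.5491 -0.1762  0.1369] yaw 85.73 F [-0.5 -0.4 -2.9] M [ 0.02 -0.03 -0.02] open 0.296
travel [-0.0032 -0.0026  0.0459] dr [ 0.0013 -0.0039  0.001 ]
time_s: 9.82
eef_pos: [0.5497, -0.1766, 0.1283]
eef_rot: [0.0, 0.037, 0.999, -0.0]
wrist_force: [-0.8, -0.7, -1.8]
opening: 0.295
t 9.8167 tcp [ 0.5497 -0.1766  0.1283] yaw 85.73 F [-0.8 -0.7 -1.8] M [-0.02  0.01  0.01] open 0.295
travel [ 0.0014 -0.0002  0.0217] dr [-0.0009  0.0005  0.0009]
```

```bash
python3 -m handwheel '[{"travel":[0,0,0.02],"dr":[0,0,0]},{"travel":[0,0,0.02],"dr":[0,0,0]},{"travel":[0,0,0.02],"dr":[0,0,0]},{"travel":[0,0,0],"dr":[0,0,0]},{"travel":[0,0,0],"dr":[0,0,0]}]'; python3 -c "
from h import *
need((.5495,-.1766,.105),85.7)"
```

```text
time_s: 10.23
eef_pos: [0.5497, -0.1766, 0.1183]
eef_rot: [0.0, 0.037, 0.999, -0.0]
wrist_force: [-0.1, 0.1, -2.0]
opening: 0.299
t 10.2333 tcp [ 0.5497 -0.1766  0.1183] yaw 85.72 F [-0.1  0.1 -2. ] M [-0.   -0.04 -0.03] open 0.299
travel [0.0015 0.0001 0.0884] dr [-0.0009  0.0006  0.0008]
```

```bash
python3 -m handwheel '[{"travel":[0,0,0.02],"dr":[0,0,0]},{"travel":[0,0,0.02],"dr":[0,0,0]},{"travel":[0,0,0.02],"dr":[0,0,0]},{"travel":[0,0,0.02],"dr":[0,0,0]},{"travel":[0,0,0],"dr":[0,0,0]},{"travel":[0,0,0],"dr":[0,0,0]}]'; python3 -c "
from h import *
need((.5495,-.1766,.105),85.7)"
```

```text
time_s: 10.73
eef_pos: [0.5503, -0.1769, 0.1072]
eef_rot: [0.001, 0.037, 0.999, -0.001]
wrist_force: [-2.3, 1.6, 5.2]
opening: 0.293
t 10.7333 tcp [ 0.5503 -0.1769  0.1072] yaw 85.74 F [-2.3  1.6  5.2] M [0.29 0.46 0.01] open 0.293
travel [0.0056 0.0018 0.0147] dr [-0.0021  0.0026  0.0012]
```

```bash
python3 -m handwheel '[{"travel":[0.004,0.001,0.02],"dr":[0,0,0]},{"travel":[0,0,0.015],"dr":[0,0,0]},{"travel":[0,0,0.015],"dr":[0,0,0]}]'; python3 -c "
from h import *
need((.5495,-.1766,.105),85.7)"
```

```text
time_s: 10.98
eef_pos: [0.5506, -0.1771, 0.1048]
eef_rot: [0.001, 0.037, 0.999, -0.001]
wrist_force: [-11.5, 4.7, 22.5]
opening: 0.295
t 10.9833 tcp [ 0.5506 -0.1771  0.1048] yaw 85.77 F [-11.5   4.7  22.5] M [ 1.07  1.83 -0.06] open 0.295
travel [ 0.0077  0.003  -0.0011] dr [-0.004   0.0051  0.0024]
```

```bash
python3 -m handwheel '[{"travel":[0.012,0.004,0.012],"dr":[-0.004,0.005,0.002]},{"travel":[0.005,0.002,0.012],"dr":[0,0,0]},{"travel":[0.003,0.001,0.012],"dr":[0,0,0]}]'
python3 - <<'E'
from h import *
for i in range(3):
    im=viewer.camera("side")[:,:,::-1]; need((.5495,-.1766,.105),85.7)
c=viewer.get_calibration("side");cw=viewer.get_calibration("wrist");p=ctrl.get_obs()["eef_pos"]
w=viewer.camera("wrist")[:,:,::-1].copy()
u=proj(c,[[.549,-.1775,.1]])[0].astype(int)
A=cv2.resize(im[u[1]-50:u[1]+50,u[0]-50:u[0]+50],(400,400),interpolation=cv2.INTER_CUBIC)
B=ortho(cw,w,.5486,-.1774,.136,.02)
cv2.imwrite("pics/c6.png",cv2.convertScaleAbs(np.hstack([A,B]),alpha=1.4))
E
```

```text
time_s: 11.23
eef_pos: [0.5506, -0.1772, 0.1048]
eef_rot: [0.004, 0.037, 0.999, -0.002]
wrist_force: [-8.2, 3.3, 15.5]
opening: 0.297
t 11.2833 tcp [ 0.5506 -0.1771  0.1049] yaw 85.73 F [-5.7  1.3 13.8] M [0.57 0.98 0.07] open 0.298
travel [ 0.0074  0.003  -0.001 ] dr [-0.0056  0.0138  0.001 ]
t 11.3333 tcp [ 0.5506 -0.1772  0.1049] yaw 85.73 F [-5.7  1.6 14.1] M [0.69 0.96 0.05] open 0.295
travel [ 0.0076  0.0032 -0.001 ] dr [-0.0057  0.0138  0.0009]
t 11.3833 tcp [ 0.5506 -0.1771  0.1049] yaw 85.73 F [-5.6  3.  13.7] M [0.65 0.96 0.02] open 0.294
travel [ 0.0076  0.0031 -0.0011] dr [-0.0056  0.0137  0.0009]
```

View pics/c6.png

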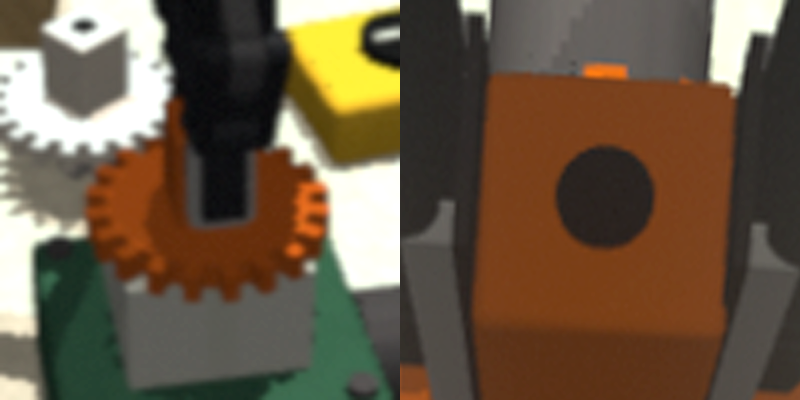

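```bash
python3 -c "
from h import *
need((.5495,-.1766,.105),85.7); print(ctrl.hand_in())"
```

```text
t 11.4333 tcp [ 0.5506 -0.1771  0.1049] yaw 85.73 F [-6.   0.9 14.2] M [0.61 0.99 0.06] open 0.297
travel [ 0.0076  0.003  -0.001 ] dr [-0.0056  0.0137  0.0009]
the job is handed in; nothing more can be done
None
```

I lifted the orange gear out of the stand, turned it to line up with the socket, and pressed it home. I handed in at 11.4 s, with the gripper still closed on the gear and pushing down.

**Last checks**
- **Depth:** the TCP is at z = 0.1049 m. I predicted 0.105 m for the gear fully home. The upward force rose sharply at that depth, which means the disc reached the face. It then held steady at about 14 N, roughly 7 N of that from the spring. The final side picture shows the disc flush on the block.
- **Centring:** the final wrist picture puts the gear about 0.6 mm off the socket axis.
- **Tilt:** the tool is tilted by about 0.008 rad.
- **Grip:** the finger opening is steady at 0.297, about the width of the boss.

**What disagreed or was not checked**
- **Leftover side force:** about 6 N sideways remains, and it did not go away when I trimmed the position.
- **Camera differences:** the views differed by up to 2 mm in position. The boss yaw seen by the wrist camera differed by about 1.5° from the tool yaw. I used the wrist views.
- **Ejector and bystanders:** I inferred the ejector's travel from depth and force because it is not in the robot's state. I did not re-measure the blue gear, spool or multimeter, but I saw no unexpected contact force near them.

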